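# Lock a cabinet leg and snap its foot on

## Robot

A 7-joint arm with a two-finger parallel gripper is mounted at the origin on a cart in front of the work surface, level with it; the furniture and walls round the work are solid. World frame = base frame: x ahead of the robot, y to its left, z up, the work surface at z = 0. Lengths are in m, angles in rad, forces in N, time in s.
With the tool pointing down it reaches from about 0.425 to 0.875 m from the base axis. Payload 4.7 kg.
Tool frame: the origin (TCP) lies at the very end of the fingers, on their centre line; the grasp point (between the pads) lies 19 mm behind it; z points along the fingers, y is the line along which they close (so a half turn about z gives the same grasp; the last joint's range is limited). The gripper opens to 87 mm and grips with 3 to 60 N. Pads are 19 mm wide; open, the fingers measure 117 mm over their backs; the gripper's body (75 mm by 190 mm) begins 51 mm behind the grasp point.
Start: joints at [-1.272, 0.321, -0.07, 1.45, 0.023, 1.371, -0.057], TCP at [0.183, 0.624, 0.223] pointing down, gripper open.
Joint ranges: [-2.86, 2.86], [-0.3, 2.09], [-1.38, 1.24], [0.06, 2.45], [-1.56, 4.7], [0.09, 2.05], [-2.69, 2.69]. Speed limits (rad/s): [2.57, 2.57, 3.14, 3.14, 3.14, 3.14, 3.14].

## Interface

Orientations are given as a rotation vector (axis times angle).
In Python, from bench import get_state, get_image, get_calibration, close_job gives the robot as it stands.
- The arm moves only by the shell command python3 -m crank 'ROWS' [FORCE]. ROWS is JSON, a list of rows, each a list of 5 numbers: the opening, from 0 (shut) to 1 (fully open), then the shift along the world's x, y, z in units of 0.2 m (1.0 is 0.2 m), then the turn about the world's z in units of 2 pi rad (1.0 is 2 pi rad). A call has 1 to 5 rows; each row is the pose to reach, as a shift and turn from the pose commanded when the call began, turning the shorter way round; what a row does not reach only later rows make up. A row lasts 1/8 s, in which the tool goes at most 62.5 mm and 10.7 degrees, less where a joint would pass 70% of its speed; a pose out of reach is approached as far as the arm can. A call with a number of a shift or a turn outside -1 to 1 is refused whole. A call with a gripper value outside its range is refused whole. The fingers move at their own pace and stop on an object; FORCE is the grip in N (left out, the last holds). Time passes only in rows, so rows that repeat a pose let the fingers close. It gives the time, the measured TCP pose, the force, the opening and the grip force at its end, in the units of the state.
- get_state(): the state, without advancing time (a new reading comes with each control period).
- get_image(name): name is "scene" or "top" or "wrist"; returns the picture (384x512x3 uint8, red, green, blue); there is no depth.
- get_calibration(name): a dict with "fovy" (degrees; the focal length in pixels is half the picture's height over the tangent of half this angle, whatever the lens; pixels are square), "cx", "cy" (the principal point, pixels), "k1" (the pictures are not rectified: a ray, as slopes to the right and down, at radius r is drawn at 1 + k1 r^2 times it, then the intrinsics apply), "R" (3x3) and "t" (3): a world point X has camera coordinates R X + t. Camera axes: x right, y down, z forward; pixel columns grow to the right and rows downward; lengths in m; the calibration is good to about 2 mm. A picture is of the moment at which its call begins: read the wrist's pose just before it. get_calibration takes no time and is no camera call; for the wrist camera it gives the pose at the moment of the call.
- close_job(): hands the job in; it is judged then, once.
The state is a dict: "time": time; "joint_positions": joint angles; "qd": joint speeds; "joint_torque": joint torques, N m; "position": TCP position; "tool_rot": TCP orientation; "ft_force": force on the tool from outside, world axes, zero at the start; "torque": the same for the moment, N m; "grip_width": opening from 0.0 (shut) to 1.0 (fully open); "grip_force": force on a finger pad.
Only numpy, scipy, OpenCV 4.12 (cv2) and the standard library are available. Lean on these libraries where they do the work, as an engineer would, in place of code of your own. Each camera call takes 0.05 s, during which the arm holds its last target. There are 200 camera calls.

## Task

Get the cabinet leg ready: turn the orange lock ring by its tab clockwise (seen from above) from the black mark all the way to the green mark, where it stops. Then fetch the black foot and press it, mouth down, straight onto the leg's stud until it clicks, and keep pressing after the click so that its rim sits flush on the leg's shoulder. Finish while still holding the foot down firmly with the gripper (do not let go), with the ring still locked and the tape measure, masking tape and sanding block left where they are.

Things in the scene. Friction and masses are not known exactly. Their poses are not given: they have to be found in the camera images.
- leg_seat (a point): Fixed white cabinet leg standing on a chipboard panel (245 x 130 x 18 mm) fixed on the bench. This point: centre of the leg's flat round shoulder (48 mm across, 48 mm above the bench), on the leg's axis, where the foot's rim comes to rest. z up, x along the panel's length. About z, anticlockwise from x, the black mark lies at 190 degrees and the green one at 115.5, 65 mm out.
- stud_tip (a point): Tip of the leg's upright stud, 33 mm above the shoulder on the same axis. The stud is 20 mm thick, its last 6 mm coned to 12 mm. Four sprung balls stick out 4 mm from its sides, centres 12 mm above the shoulder. They catch the foot's inner bead: the foot meets them with its rim about 13 mm above the shoulder, needs about 11 N of push to pass, and clicks (is then drawn down by about 7 N) with about 7 mm to go.
- lock_ring (a joint): Turn of the captive orange lock ring (68 mm across) round the foot of the leg, rad: 0 with its tab at the black mark (open), 1.30 at the green mark (locked), stop at 1.34. It grows clockwise seen from above: tab direction = 190 degrees minus the value. A light rubbing friction (about 1 N at the tab) holds it where it is left.
- lock_tab (a point): Centre of the top of the ring's orange upright tab: 10 mm thick across (tangentially), 20 mm long (radially), 54 mm from the leg's axis, top 52 mm above the bench and 34 mm above the panel. x points outward from the leg's axis, z up. The tab starts 9 mm above the panel. Turned, it keeps its height.
- foot_center (a point): Centre, half-way up, of the loose black round foot (a cap 40 mm across, 44 mm tall, blue top, about 30 g), standing on the bench, closed top up, mouth down; z points to its top, the rim is 22 mm below this point. Bore 30 mm, 36 mm deep, with an inner bead 23 mm across near the rim. Fully home, this point is 22 mm above the shoulder; at the end hold it down with over 5 N (10 to 25 N is good).
- tape_measure: Yellow tape measure, 60 x 80 x 66 mm, standing on the bench, origin under its centre; leave alone.
- masking_tape: Roll of cream masking tape lying flat, 101 mm across, 25 mm high, origin under its centre; leave alone.
- sanding_block: Brown sanding block, 126 x 97 x 24 mm, origin under its centre; leave alone.

How it is judged:
By the outcome, as a careful person would: the job done as asked, in the order asked, and still so for the second after the job is handed in, while the arm keeps its last pose, push and grip.
It also fails if it takes over 53 s, if anything falls off the work surface, if the arm or the gripper's body presses on something with over 40 N, if the wrist force passes 120 N, or if a joint passes its speed limit or range.

## Working session

There is one attempt and no reset: what is moved stays moved. The work goes in short steps, Python scripts to look and compute and a shell command to move; the robot and the scene stay as the last step left them, time stands still between calls to the robot, and variables do not carry over. Pictures are saved under pics/ and viewed, at most 10 in all, crops included, and the job is handed in when it is done.

```bash
mkdir -p pics; cat > h.py <<'E'
import numpy as np, cv2
from bench import *
def shot(n,f):
    im=get_image(n); cv2.imwrite('pics/'+f,im[:,:,::-1]); return im
def ray(c,u,v):
    f=192/np.tan(np.radians(c['fovy'])/2); d=np.array([(u-c['cx'])/f,(v-c['cy'])/f])
    s=d.copy()
    for _ in range(20): s=d/(1+c['k1']*(s@s))
    R=np.array(c['R']); t=np.array(c['t'])
    return -R.T@t, R.T@np.r_[s,1]
def onz(c,u,v,z):
    o,d=ray(c,u,v); return o+d*(z-o[2])/d[2]
def proj(c,X):
    p=np.array(c['R'])@X+c['t']; s=p[:2]/p[2]; s=s*(1+c['k1']*(s@s)); f=192/np.tan(np.radians(c['fovy'])/2)
    return s*f+[c['cx'],c['cy']]
E
python3 - <<'E'
from h import *
s=get_state(); print(s)
a=shot('top','top0.png');b=shot('scene','sc0.png')
for n in('top','scene','wrist'): print(n,get_calibration(n))
E
```

```text
{'time': 0.0, 'joint_positions': array([-1.27190315,  0.32180835, -0.07012124,  1.45168261,  0.02259575,
        1.37079068, -0.05693751]), 'qd': array([-0.00021375, -0.00012643,  0.00062242, -0.00044246,  0.00116802,
        0.00162107, -0.0004597 ]), 'joint_torque': array([ 6.76573363e-04, -4.91301906e+01, -4.03652675e-01, -3.12525272e+01,
       -6.38778205e-02,  4.42644081e-02,  2.23811849e-04]), 'position': array([0.18249175, 0.6232767 , 0.22146749]), 'tool_rot': array([-4.45773004e-01, -3.10961500e+00,  2.97190128e-03]), 'ft_force': array([-0.29964594, -0.32304298, -1.34656536]), 'torque': array([-0.01834646, -0.08867086,  0.01921008]), 'grip_force': 0.0, 'grip_width': 0.9980086068007468}
top {'fovy': 44.905783140131966, 'cx': 262.61502805284846, 'cy': 191.62465308590717, 'k1': 0.05660570528956227, 'R': array([[ 0.01730403, -0.99974135,  0.01475793],
       [-0.99190804, -0.01902143, -0.12552536],
       [ 0.12577361, -0.01246642, -0.99198064]]), 't': array([-0.27869924,  0.51846864,  1.26906211])}
scene {'fovy': 48.04890189374174, 'cx': 257.00258917675177, 'cy': 198.2627668240312, 'k1': -0.06821890297652235, 'R': array([[ 0.6191344 , -0.7852064 ,  0.01111371],
       [-0.52424647, -0.42382192, -0.73860721],
       [ 0.58466934,  0.45147081, -0.67404441]]), 't': array([-0.54257572,  0.23760649,  0.95046123])}
wrist {'fovy': 67.21732141725637, 'cx': 254.5424824101656, 'cy': 189.82879814222898, 'k1': -0.053720501347594096, 'R': array([[ 0.28053064,  0.95984049, -0.00296579],
       [ 0.92456277, -0.26938746,  0.26947001],
       [ 0.25784928, -0.07833665, -0.96300421]]), 't': array([-0.64900529, -0.03332117,  0.39167238])}
```

View pics/top0.png

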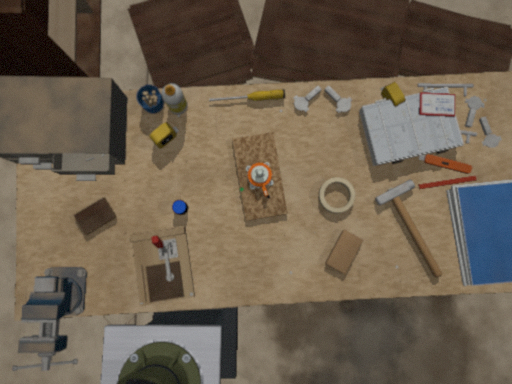

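View pics/sc0.png

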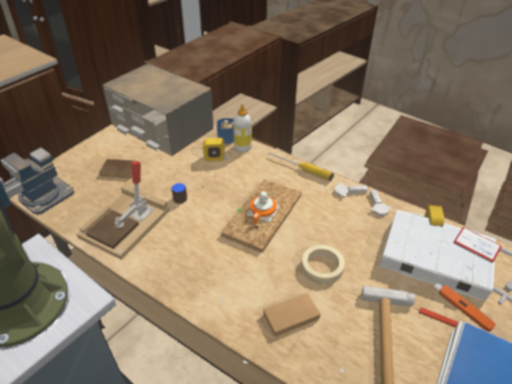

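```bash
python3 - <<'E'
from h import *
a=cv2.imread('pics/top0.png'); b=cv2.imread('pics/sc0.png')
A=cv2.resize(a[130:225,165:295],None,fx=6,fy=6,interpolation=cv2.INTER_CUBIC)
cv2.imwrite('pics/c1.png',A)
B=cv2.resize(b[170:255,160:310],None,fx=5,fy=5,interpolation=cv2.INTER_CUBIC); cv2.imwrite('pics/c2.png',B)
E
```

```text
(no output)
```

View pics/c1.png

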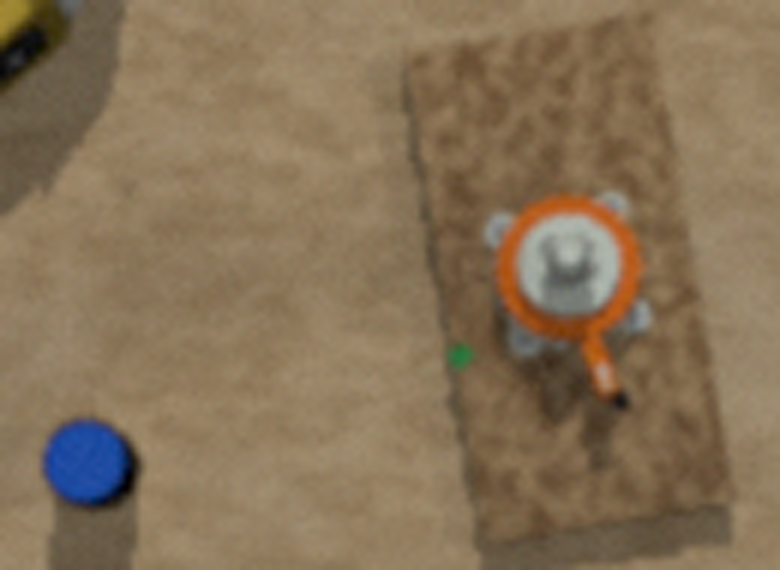

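View pics/c2.png

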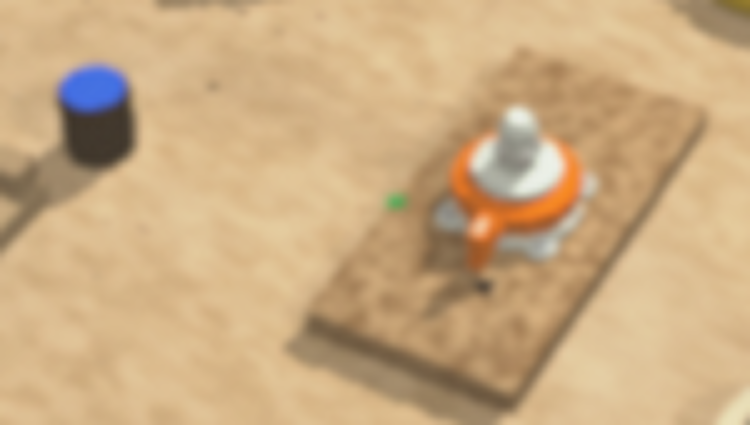

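```bash
python3 - <<'E'
from h import *
t=get_calibration('top'); s=get_calibration('scene')
T=lambda x,y,z: onz(t,(x+.5)/6-.5+165,(y+.5)/6-.5+130,z)
S=lambda x,y,z: onz(s,(x+.5)/5-.5+160,(y+.5)/5-.5+170,z)
for n,p,q,z in [('sh',(570,262),(517,165),.048),('foot',(87,461),(94,88),.044),('blk',(620,399),(484,286),.018),('grn',(459,355),(396,202),.018),('tab',(600,368),(489,220),.052),('tip',(570,245),(518,110),.081)]:
    print(n,T(*p,z).round(4),S(*q,z).round(4))
c=(T(570,262,.048)+S(517,165,.048))/2
for q in ((620,399),(459,355)):
    d=T(*q,.018)-c; print(np.degrees(np.arctan2(d[1],d[0])),np.hypot(d[0],d[1]))
E
```

```text
sh [ 0.5733 -0.2597  0.048 ] [ 0.5729 -0.2587  0.048 ]
foot [ 0.4767 -0.0391  0.044 ] [ 0.4791 -0.0367  0.044 ]
blk [ 0.5131 -0.2847  0.018 ] [ 0.5155 -0.2823  0.018 ]
grn [ 0.5326 -0.2081  0.018 ] [ 0.5348 -0.2067  0.018 ]
tab [ 0.5234 -0.2744  0.052 ] [ 0.5279 -0.2753  0.052 ]
tip [ 0.5756 -0.2594  0.081 ] [ 0.578  -0.2546  0.081 ]
-156.98407454635174 0.06519250381911165
128.36488827277293 0.06520487480934868
```

```bash
python3 -m crank '[[1,0,0,0.3,0],[1,0,0,0.6,0],[1,0.2,-0.2,0.75,0],[1,0.42,-0.42,0.75,0],[1,0.64,-0.64,0.75,0]]'; python3 -m crank '[[1,0.2,-0.2,0,0.03],[1,0.4,-0.4,0,0.05],[1,0.6,-0.65,0,0.08],[1,0.75,-0.85,0,0.1],[1,0.85,-1,0,0.11]]'; python3 -m crank '[[1,0.08,-0.28,0,0],[1,0.15,-0.56,0,0],[1,0.2,-0.8,0,0],[1,0.2,-1,0,0],[1,0.2,-1,0,0]]'; python3 -c "
from h import *;s=get_state();print(s['joint_positions'])"
```

```text
time: 0.72
position: [0.3113, 0.4951, 0.3727]
tool_rot: [0.445, 3.109, 0.001]
ft_force: [0.7, 0.5, -0.4]
grip_width: 1.0
grip_force: 0.0
time: 1.35
position: [0.4819, 0.2931, 0.3722]
tool_rot: [0.632, -3.077, 0.002]
ft_force: [0.1, -0.1, -0.3]
grip_width: 1.0
grip_force: 0.0
time: 1.98
position: [0.5203, 0.0918, 0.3728]
tool_rot: [-0.622, 3.079, -0.001]
ft_force: [0.9, 0.5, -0.2]
grip_width: 0.998
grip_force: 0.0
[-0.5616649   0.02287351  0.34518216  1.50209912 -0.00697819  1.61782951
  1.75284746]
```

```bash
python3 -m crank '[[1,0,-0.3,0,0],[1,0,-0.6,0,0],[1,0,-0.85,-0.1,0],[1,0,-1,-0.4,0],[1,0,-1,-0.6,0]]'; python3 -m crank '[[1,0,-0.25,0,0],[1,0,-0.5,0,0],[1,0,-0.75,0,0],[1,0,-0.85,0,0],[1,0,-0.85,0,0]]'; python3 - <<'E'
from h import *
s=get_state();print(s['joint_positions'])
c=get_calibration('wrist'); shot('wrist','w1.png'); np.save('w1.npy',c,allow_pickle=True)
L=np.array([.573,-.259,0])
for X in ([0,0,.048],[0,0,.081],[-.0497,-.0211,.052]): print(proj(c,L+X))
E
```

```text
time: 2.6
position: [0.5194, -0.1053, 0.2507]
tool_rot: [0.629, -3.077, -0.0]
ft_force: [1.5, 1.0, -0.6]
grip_width: 1.001
grip_force: 0.0
time: 3.22
position: [0.5199, -0.2742, 0.252]
tool_rot: [0.631, -3.076, -0.0]
ft_force: [-0.1, 0.3, 0.4]
grip_width: 1.001
grip_force: 0.0
[-0.14483526  0.19966575  0.67926011  1.58965035 -0.12610868  1.39807757
  2.52162658]
[249.35170152 208.74962469]
[248.87152931 217.59702247]
[249.22673723 169.84460608]
```

View pics/w1.png

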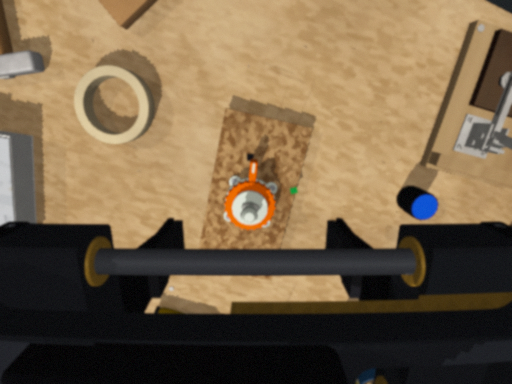

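```bash
python3 - <<'E'
from h import *
b=cv2.imread('pics/w1.png')
A=cv2.resize(b[140:240,215:315],None,fx=4,fy=4,interpolation=cv2.INTER_CUBIC)
B=cv2.resize(b[140:240,375:475],None,fx=4,fy=4,interpolation=cv2.INTER_CUBIC)
cv2.imwrite('pics/c3.png',np.hstack([A,B]))
E
```

```text
(no output)
```

View pics/c3.png

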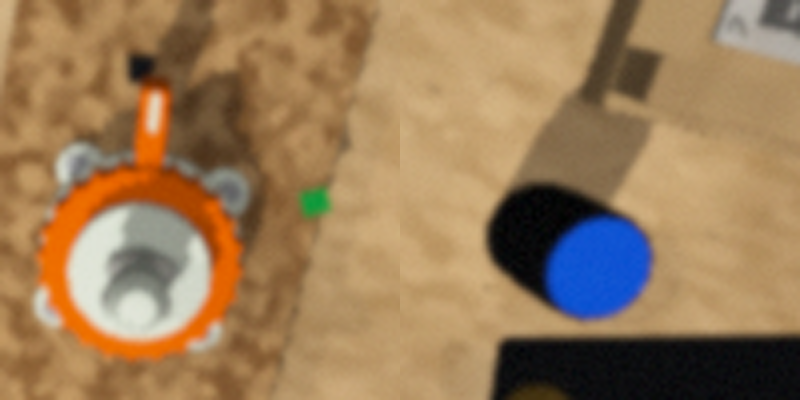

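```bash
python3 - <<'E'
from h import *
c=np.load('w1.npy',allow_pickle=True).item()
W=lambda x,y,z,o=215: onz(c,(x+.5)/4-.5+o,(y+.5)/4-.5+140,z)
P=dict(sh=W(139,270,.048),tip=W(137,307,.081),tab=W(154,112,.052),blk=W(141,68,.018),grn=W(315,202,.018),foot=W(200,267,.044,375))
for k,v in P.items(): d=v-P['sh']; print(k,v.round(4),np.degrees(np.arctan2(d[1],d[0])).round(1),np.hypot(d[0],d[1]).round(4))
E
```

```text
sh [ 0.5709 -0.2599  0.048 ] 0.0 0.0
tip [ 0.5715 -0.2596  0.081 ] 20.8 0.0007
tab [ 0.5187 -0.2767  0.052 ] -162.2 0.0548
blk [ 0.5124 -0.2844  0.018 ] -157.2 0.0634
grn [ 0.5323 -0.2086  0.018 ] 127.0 0.0642
foot [ 0.4764 -0.0374  0.044 ] 113.0 0.2417
```

```bash
python3 -m crank '[[0.5,-0.006,-0.014,-0.3,-0.012],[0.5,-0.006,-0.014,-0.55,-0.012],[0.5,-0.006,-0.014,-0.75,-0.012],[0.5,-0.006,-0.014,-0.85,-0.012],[0.5,-0.006,-0.014,-0.85,-0.012]]' 8; python3 -m crank '[[0.5,0,0,-0.15,0],[0.5,0,0,-0.28,0],[0.5,0,0,-0.28,0],[0,0,0,-0.28,0],[0,0,0,-0.28,0]]' 8;python3 -m crank '[[0,0,0,0,0],[0,0,0,0,0]]'
```

```text
time: 3.9
position: [0.5188, -0.2746, 0.0817]
tool_rot: [0.52, -3.096, -0.003]
ft_force: [1.5, 0.5, 0.5]
grip_width: 0.537
grip_force: 0.0
time: 4.53
position: [0.5202, -0.2769, 0.0285]
tool_rot: [-0.517, 3.096, -0.002]
ft_force: [-0.6, 0.1, 0.5]
grip_width: 0.355
grip_force: 0.0
time: 4.78
position: [0.5191, -0.2765, 0.027]
tool_rot: [-0.517, 3.098, -0.0]
ft_force: [0.1, 0.1, -0.4]
grip_width: 0.128
grip_force: 0.0
```

```bash
python3 -m crank '[[0,0,0,0,0],[0,0,0,0,0]]'; python3 - <<'E'
import numpy as np
C=np.array([.572,-.2597]);p0=np.array([.5190,-.2767]);d=p0-C;r=np.hypot(*d);a0=np.degrees(np.arctan2(d[1],d[0]))%360;print(r,a0)
prev=p0
A=[a0]
for i,a in enumerate([a0-9,a0-18,a0-27,a0-36,a0-45,a0-54,a0-63,a0-69,126]):
    p=C+r*np.array([np.cos(np.radians(a)),np.sin(np.radians(a))])
    if i in(0,5): base=prev;ab=A[-1]
    print(((p-base)/.2).round(3),round((a-ab)/360,4)); prev=p;A.append(a)
E
```

```text
time: 5.03
position: [0.5192, -0.2768, 0.0269]
tool_rot: [-0.517, 3.098, -0.001]
ft_force: [0.7, -0.9, 1.2]
grip_width: 0.117
grip_force: 8.0
0.05565968020030293 197.78388844269256
[-0.01   0.043] -0.025
[-0.013  0.086] -0.05
[-0.01  0.13] -0.075
[0.001 0.172] -0.1
[0.018 0.212] -0.125
[0.023 0.037] -0.025
[0.051 0.07 ] -0.05
[0.073 0.09 ] -0.0667
[0.084 0.098] -0.0744
```

```bash
python3 -m crank '[[0,-0.01,0.043,0,-0.025],[0,-0.013,0.086,0,-0.05],[0,-0.01,0.13,0,-0.075],[0,0.001,0.172,0,-0.1],[0,0.018,0.212,0,-0.125]]'; python3 -m crank '[[0,0.023,0.037,0,-0.025],[0,0.051,0.07,0,-0.05],[0,0.073,0.09,0,-0.067],[0,0.084,0.098,0,-0.074],[0,0.084,0.098,0,-0.074]]'
```

```text
time: 5.65
position: [0.5222, -0.2346, 0.027]
tool_rot: [-0.716, -3.059, 0.001]
ft_force: [-1.5, -1.0, 1.8]
grip_width: 0.115
grip_force: 8.0
time: 6.28
position: [0.5389, -0.2145, 0.0268]
tool_rot: [-1.394, -2.814, 0.001]
ft_force: [-2.9, 0.3, 5.2]
grip_width: 0.115
grip_force: 8.0
```

```bash
python3 -m crank '[[0,0.008,0.006,0,-0.004],[0,0.014,0.01,0,-0.008],[0,0.014,0.01,0,-0.008]]'; python3 -m crank '[[0.3,0,0,0,0],[0.5,0,0,0,0],[0.5,0,0,0,0]]'; python3 -m crank '[[0.5,0,0,0.2,0],[0.6,0,0,0.5,0],[0.7,0,0,0.8,0],[1,-0.2,0,1,0],[1,-0.4,0.2,1,0]]';python3 - <<'E'
from h import *
s=get_state();print(s['joint_positions'])
c=get_calibration('wrist'); im=shot('wrist','w2.png'); np.save('w2.npy',c,allow_pickle=True)
L=np.array([.572,-.2597,.052]); 
for a in (126.2,128.5): print(proj(c,L+.054*np.array([np.cos(np.radians(a)),np.sin(np.radians(a)),0])))
print(proj(c,np.array([.477,-.038,.044])))
E
```

```text
time: 6.65
position: [0.5397, -0.2141, 0.0266]
tool_rot: [-1.465, -2.776, 0.004]
ft_force: [-6.9, -1.9, 6.9]
grip_width: 0.112
grip_force: 8.0
time: 7.02
position: [0.5425, -0.2117, 0.0264]
tool_rot: [1.463, 2.78, 0.001]
ft_force: [0.0, -0.1, -0.1]
grip_width: 0.371
grip_force: 0.0
time: 7.65
position: [0.463, -0.1765, 0.2295]
tool_rot: [1.472, 2.768, -0.001]
ft_force: [-1.1, 1.5, 1.4]
grip_width: 0.843
grip_force: 0.0
[-0.76208214 -0.09134794  1.03280619  1.84722842  0.08290246  1.33616782
  0.84344915]
[287.0371052  230.03811822]
[285.34145041 230.13241734]
[332.44033642  78.70652684]
```

View pics/w2.png

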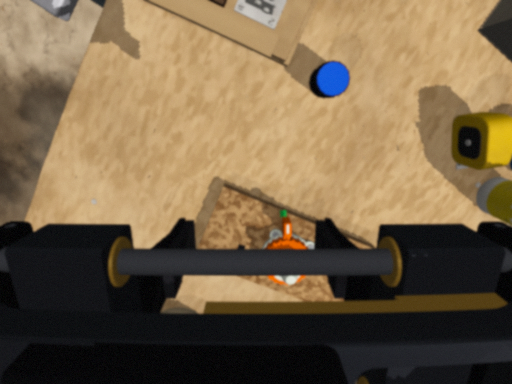

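```bash
python3 - <<'E'
from h import *
t=get_calibration('top'); s=get_calibration('scene'); w=get_calibration('wrist')
o1,d1=ray(t,157,240);o2,d2=ray(s,136,164)
k=np.linalg.lstsq(np.c_[d1,-d2],o2-o1,rcond=None)[0]; print((o1+k[0]*d1).round(3),(o2+k[1]*d2).round(3))
p=get_state()['position']; C=-np.array(w['R']).T@w['t']; print('cam rel',(C-p).round(3),'foot w',onz(w,330.5,78,.044).round(4))
im=cv2.imread('pics/w2.png').astype(int)
m=((im[:,:,0]>120)&(im[:,:,2]<90)&(im[:,:,1]<130)).astype(np.uint8); m[130:]=0; m[:,:280]=0;m[:,380:]=0
n,l,st,ce=cv2.connectedComponentsWithStats(m); i=1+st[1:,4].argmax(); print(st[i],ce[i],onz(w,*ce[i],.044).round(4))
E
```

```text
[ 0.381 -0.01   0.171] [ 0.381 -0.009  0.171]
cam rel [-0.043  0.058  0.163] foot w [ 0.4677 -0.0249  0.044 ]
[317  61  32  35 867] [332.67589389  78.32410611] [ 0.47   -0.0238  0.044 ]
```

```bash
python3 -m crank '[[1,0.02,0.15,0,-0.029],[1,0.04,0.3,0,-0.058],[1,0.06,0.45,0,-0.087],[1,0.072,0.6,0,-0.116],[1,0.072,0.668,0,-0.145]]'; python3 -m crank '[[1,0,0,0,-0.029],[1,0,0,0,-0.058],[1,0,0,0,-0.087],[1,0,0,0,-0.116],[1,0,0,0,-0.145]]'; python3 -m crank '[[1,0,0,0,-0.029],[1,0,0,0,-0.058],[1,0,0,0,-0.087],[1,0,0,0,-0.1],[1,0,0,0,-0.1]]'; python3 - <<'E'
from h import *
s=get_state();print(s['joint_positions'].round(2))
w=get_calibration('wrist');im=get_image('wrist')[:,:,::-1].astype(int)
m=((im[:,:,0]>120)&(im[:,:,2]<90)&(im[:,:,1]<130)).astype(np.uint8)
n,l,st,ce=cv2.connectedComponentsWithStats(m)
for i in 1+np.argsort(-st[1:,4])[:3]: print(st[i],ce[i],onz(w,*ce[i],.044).round(4))
print(proj(w,np.array([.4768,-.038,.044])))
E
```

```text
time: 8.32
position: [0.4767, -0.0363, 0.2263]
tool_rot: [-2.539, -1.848, -0.0]
ft_force: [0.7, -0.2, 0.7]
grip_width: 1.003
grip_force: 0.0
time: 8.95
position: [0.4766, -0.0385, 0.2264]
tool_rot: [-3.094, -0.538, 0.0]
ft_force: [-0.1, 0.1, 0.5]
grip_width: 0.998
grip_force: 0.0
time: 9.57
position: [0.4766, -0.0387, 0.2264]
tool_rot: [-3.111, 0.434, 0.001]
ft_force: [0.3, -0.4, 0.3]
grip_width: 0.998
grip_force: 0.0
[-0.69 -0.09  0.68  1.88  0.06  1.34 -1.87]
[239 157  31  30 717] [253.70850767 171.44211994] [ 0.4771 -0.0378  0.044 ]
[253.93198681 171.65071447]
```

```bash
python3 -m crank '[[1,0.003,0.004,-0.3,0],[1,0.003,0.004,-0.55,0],[1,0.003,0.004,-0.75,0],[0.8,0.003,0.004,-0.85,0],[0.7,0.003,0.004,-0.9,0]]'; python3 -m crank '[[0.65,0,0,-0.1,0],[0.65,0,0,-0.177,0],[0.65,0,0,-0.177,0],[0.4,0,0,-0.177,0],[0.3,0,0,-0.177,0]]' 45;python3 -m crank '[[0.3,0,0,0,0],[0.3,0,0,0,0],[0.3,0,0,0,0],[0.3,0,0,0,0]]'
```

```text
time: 10.25
position: [0.4765, -0.0381, 0.0454]
tool_rot: [3.111, -0.434, -0.003]
ft_force: [-0.3, -0.4, 0.3]
grip_width: 0.854
grip_force: 0.0
time: 10.88
position: [0.4779, -0.0381, 0.012]
tool_rot: [-3.111, 0.436, -0.002]
ft_force: [-0.5, 0.4, -0.4]
grip_width: 0.498
grip_force: 0.0
time: 11.38
position: [0.4778, -0.038, 0.0118]
tool_rot: [-3.111, 0.436, -0.001]
ft_force: [-0.8, -0.3, 6.5]
grip_width: 0.451
grip_force: 45.0
```

```bash
python3 -m crank '[[0.3,0,0,0.2,0],[0.3,0,0,0.5,0],[0.3,0,0,0.75,0],[0.3,0,-0.15,0.8,0],[0.3,0.03,-0.3,0.8,0]]'; python3 -m crank '[[0.3,0.03,-0.25,0,0],[0.3,0.06,-0.5,0,0],[0.3,0.08,-0.65,0,0],[0.3,0.1,-0.7,0,0],[0.3,0.1,-0.7,0,0]]'; python3 -m crank '[[0.3,0,0,0,0],[0.3,0,0,0,0]]'; python3 - <<'E'
from h import *
s=get_state();print(s['joint_positions'].round(2),s['position'])
w=get_calibration('wrist');np.save('w3.npy',w,allow_pickle=True);im=get_image('wrist')[:,:,::-1]
L=np.array([.572,-.2597,.048]); u=proj(w,L); v=proj(w,L+[0,0,.033]);print(u,v)
x,y=int(u[0])-50,int(u[1])-50; x=max(x,0);y=max(y,0);print(x,y)
A=cv2.resize(im[y:y+100,x:x+100],None,fx=5,fy=5,interpolation=cv2.INTER_CUBIC); cv2.imwrite('pics/c4.png',A)
E
```

```text
time: 12.0
position: [0.4838, -0.0984, 0.1725]
tool_rot: [-3.11, 0.433, -0.004]
ft_force: [-0.2, -0.2, -1.1]
grip_width: 0.448
grip_force: 45.0
time: 12.62
position: [0.5032, -0.2377, 0.1708]
tool_rot: [3.111, -0.437, -0.002]
ft_force: [-0.1, -0.9, 0.4]
grip_width: 0.449
grip_force: 45.0
time: 12.88
position: [0.5035, -0.2365, 0.1711]
tool_rot: [-3.111, 0.432, 0.0]
ft_force: [-0.0, 1.3, -0.5]
grip_width: 0.452
grip_force: 45.0
[-0.43  0.21  0.94  1.78 -0.18  1.24 -1.29] [ 0.50345558 -0.23650013  0.17113458]
[258.38996029 110.79770458] [258.90108563 110.98761731]
208 60
```

View pics/c4.png

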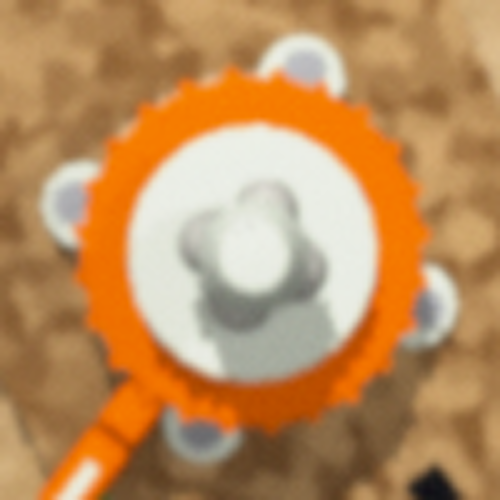

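```bash
python3 -m crank '[[0.3,0.2,-0.07,0,0],[0.3,0.348,-0.118,0,0],[0.3,0.348,-0.118,-0.15,0],[0.3,0.348,-0.118,-0.34,0],[0.3,0.348,-0.118,-0.34,0]]'; python3 -m crank '[[0.3,0,0,0,0],[0.3,0,0,0,0]]'
```

```text
time: 13.55
position: [0.5709, -0.2598, 0.1004]
tool_rot: [-3.11, 0.435, 0.009]
ft_force: [-0.3, 0.2, 0.8]
grip_width: 0.447
grip_force: 45.0
time: 13.8
position: [0.574, -0.2621, 0.1052]
tool_rot: [3.111, -0.436, 0.005]
ft_force: [0.5, -0.6, -0.6]
grip_width: 0.449
grip_force: 45.0
```

```bash
for i in 1 2 3; do python3 -m crank '[[0.3,0,0,0,0]]' | grep pos; done
```

```text
position: [0.5735, -0.262, 0.1046]
position: [0.5731, -0.2618, 0.1039]
position: [0.5729, -0.2617, 0.1034]
```

```bash
python3 -m crank '[[0.3,0,0.008,-0.03,0],[0.3,0,0.008,-0.06,0],[0.3,0,0.008,-0.1,0],[0.3,0,0.008,-0.1,0],[0.3,0,0.008,-0.1,0]]';python3 -m crank '[[0.3,0,0,0,0]]'
```

```text
time: 14.8
position: [0.5728, -0.2603, 0.0832]
tool_rot: [3.111, -0.436, -0.0]
ft_force: [-0.2, 0.6, 0.0]
grip_width: 0.454
grip_force: 45.0
time: 14.92
position: [0.573, -0.2603, 0.0835]
tool_rot: [3.111, -0.436, 0.001]
ft_force: [-0.3, -0.4, 0.2]
grip_width: 0.45
grip_force: 45.0
```

```bash
python3 -m crank '[[0.3,0,0,-0.03,0],[0.3,0,0,-0.055,0],[0.3,0,0,-0.055,0]]';python3 -m crank '[[0.3,0,0,-0.015,0],[0.3,0,0,-0.03,0],[0.3,0,0,-0.03,0]]'
```

```text
time: 15.3
position: [0.5731, -0.2599, 0.0724]
tool_rot: [-3.111, 0.436, -0.0]
ft_force: [-1.2, 0.9, 3.4]
grip_width: 0.444
grip_force: 45.0
time: 15.68
position: [0.5729, -0.2599, 0.0662]
tool_rot: [-3.111, 0.436, -0.0]
ft_force: [-0.5, 0.5, 0.1]
grip_width: 0.449
grip_force: 45.0
```

```bash
python3 -m crank '[[0.3,0,0,-0.015,0],[0.3,0,0,-0.03,0],[0.3,0,0,-0.035,0],[0.3,0,0,-0.035,0]]';python3 -m crank '[[0.3,0,0,-0.01,0],[0.3,0,0,-0.02,0],[0.3,0,0,-0.02,0],[0.3,0,0,-0.02,0]]'
```

```text
time: 16.18
position: [0.5725, -0.2599, 0.0599]
tool_rot: [-3.11, 0.436, 0.002]
ft_force: [-3.2, 3.3, 7.3]
grip_width: 0.447
grip_force: 45.0
time: 16.68
position: [0.5726, -0.2599, 0.0597]
tool_rot: [-3.108, 0.436, 0.001]
ft_force: [-10.9, 6.9, 30.7]
grip_width: 0.449
grip_force: 45.0
```

```bash
python3 -m crank '[[0.3,-0.004,0.003,0.01,0],[0.3,-0.004,0.003,0.01,0],[0.3,-0.004,0.003,0.01,0],[0.3,-0.004,0.003,0.01,0]]'; python3 -m crank '[[0.3,0,0,0,0],[0.3,0,0,0,0],[0.3,0,0,0,0]]'; python3 - <<'E'
from h import *
im=get_image('top')[:,:,::-1]; b=get_image('scene')[:,:,::-1]
A=cv2.resize(im[130:225,165:295],None,fx=3,fy=3); B=cv2.resize(b[120:270,160:310],(400,400)); 
cv2.imwrite('pics/f.png',np.hstack([cv2.copyMakeBorder(A,0,400-A.shape[0],0,0,0),B]))
E
```

```text
time: 17.18
position: [0.5725, -0.2599, 0.0599]
tool_rot: [-3.11, 0.436, -0.002]
ft_force: [-4.7, 3.8, 15.7]
grip_width: 0.448
grip_force: 45.0
time: 17.55
position: [0.5725, -0.2598, 0.0598]
tool_rot: [-3.11, 0.436, -0.002]
ft_force: [-4.4, 3.9, 17.6]
grip_width: 0.452
grip_force: 45.0
```

View pics/f.png

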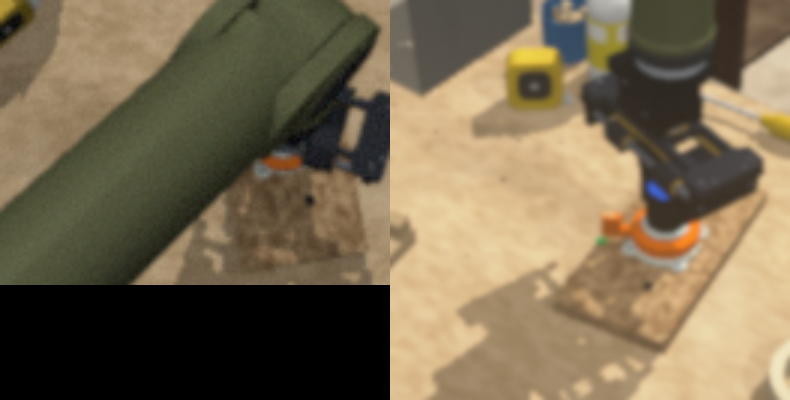

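The picture shows the tab at the green mark (about 610,225 in the right panel) and the foot seated in the gripper on the leg (about 660,190). The push is steady at about 17 N, so I'm handing the job in.

```bash
python3 -c "
from bench import *;print(close_job())"
```

```text
the job is handed in; nothing more can be done
None
```

I turned the ring to its stop at the green mark and pressed the foot flush onto the shoulder. The job went in at about 17.6 s with the gripper still pushing down at about 17 N, and I never touched the tape measure, masking tape or sanding block.

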